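# Find the kitchen tin lid that rocks and press it home

### The arm

A 6-joint arm with a two-finger parallel gripper is mounted at the origin on the work surface. World frame = base frame: x ahead of the robot, y to its left, z up, the work surface at z = 0. Lengths are in m, angles in rad, forces in N, time in s.
With the tool pointing down it reaches from about 0.375 to 0.925 m from the base axis. Payload 5.7 kg.
Tool frame: the origin (TCP) lies between the finger pads; the fingertips stand 14 mm ahead of it and the grasp point (between the pads) lies 5 mm behind it; z points along the fingers, y is the line along which they close (so a half turn about z gives the same grasp; the last joint's range is limited). The gripper opens to 88 mm and grips with 3 to 60 N. Pads are 20 mm wide; open, the fingers measure 115 mm over their backs; the gripper's body (75 mm by 178 mm) begins 61 mm behind the grasp point.
Start: joints at [-1.384, 0.359, 1.51, -0, 1.272, -0.115], TCP at [0.178, -0.573, 0.237] pointing down, gripper open.
Joint ranges: [-2.97, 2.97], [-1.01, 2.36], [0.21, 2.38], [-0.96, 4.11], [0.2, 2.71], [-2.98, 2.98]. Speed limits (rad/s): [2.39, 2.39, 3.14, 3.14, 3.14, 3.14].

### API

Orientations are given as a unit quaternion [x, y, z, w].
In Python, from station import robot gives the robot as it stands.
- The arm moves only by the tool arm_command, never from a script. Its argument "plan" is text: rows parted by semicolons, each of 5 numbers parted by spaces: the closure, from -1 (fully open) to 1 (shut), then the shift along the tool's x, y, z in m, then the turn about the tool's z in rad. In form: grip dx dy dz yaw; .... A call has 1 to 20 rows; each row shifts and turns the commanded pose from where the row before left it, along the tool's axes as they then stand; what a row does not reach is not made up. A row lasts 1/10 s, in which the tool goes at most 50 mm and 8.59 degrees, less where a joint would pass 70% of its speed; a pose out of reach is approached as far as the arm can. A call is refused whole if a number of a shift passes 0.05 or a number of a turn 0.15, either way. A call with a gripper value outside its range is refused whole. The fingers move at their own pace and stop on an object; "force" is the grip in N (left out, the last holds). Time passes only in rows, so rows that do not move let the fingers close. It gives the time, the measured TCP pose, the force, the opening and the grip force at its end, in the units of the state.
- robot.read_state(): the state, without advancing time (a new reading comes with each control period).
- robot.read_camera(name): name is "side" or "top" or "wrist"; returns a dict with "pixels" (400x640x3 uint8, blue, green, red), "depth" (400x640 float32, m along the optical axis (not along the pixel's ray), 0 where there is no reading), "camera_matrix" (3x3 intrinsics, pixels), "world_from_camera" (4x4, takes a point from camera to world coordinates). Camera axes: x right, y down, z forward; pixel columns grow to the right and rows downward; lengths in m; the calibration is good to about 2 mm. A picture is of the moment at which its call begins.
- robot.job_done(): hands the job in; it is judged then, once.
Trained networks look in a picture, given as the dict that the camera call returned (one of the last four; its "shot" number tells which), for a name from the list of things; names that differ only in an ending like _2 or _b are one class to them, and where a whole thing is asked for, a point or a joint stands for the part that bears it (a point fixed in the world has none). Each returns a list of dicts, best first, with "conf" (0 to 1); they miss things now and then, are a little off and sometimes report something else, mostly with a low value. They report only what shows in the picture. A call takes as long as a camera call. They do not tell look-alikes from the thing itself.
- robot.boxes_of(thing, picture): "uv" ([column, row] in pixels, amid what is visible of it).
- robot.silhouettes(thing, picture): "mask" (400x640 bool, what is visible of it) and "uv" ([column, row] in pixels, amid what is visible of it).
- robot.tip_of(thing, picture): "uv" ([column, row] in pixels: a listed point, or the origin of a listed thing).
The state is a dict: "t": time; "joint_pos": joint angles; "joint_velocities": joint speeds; "effort": joint torques, N m; "tcp_pos": TCP position; "eef_rot": TCP orientation; "wrist_force": force on the tool from outside, world axes, zero at the start; "wrist_torque": the same for the moment, N m; "width": finger opening in m; "finger_force": force on a finger pad.
Only numpy, scipy, OpenCV 4.12 (cv2) and the standard library are available. Lean on these libraries where they do the work, as an engineer would, in place of code of your own. Each camera call takes 0.05 s, during which the arm holds its last target. There are 200 camera calls.

### The job

One of the four lidded tins on the kitchen worktop has a lid that is not on properly. Press with the fingertips near the edge of the lids, one after another, until you find the one that rocks (it tips clearly under the finger), then press that lid down in its middle until it is level and fully home. Only press: do not lift any lid or pull it off its tin, leave the things standing around where they are, and finish with the hand clear.

Things in the scene. Friction and masses are not known exactly. Their poses are not given: they have to be found in the camera images.
- lid_a_top (a point): centre of the top face (z axis up, square to it) of one of four identical aluminium slip-over lids: round, flat, 93 mm across, side wall 24 mm deep, over a white tin 84 mm across fixed to the worktop. At the start all four tops are level, about 116 mm above the worktop. Three lids sit firmly on their tin's rim and do not give.
- lid_b_top (a point): centre of the top face (z axis up, square to it) of one of four identical aluminium slip-over lids: round, flat, 93 mm across, side wall 24 mm deep, over a white tin 84 mm across fixed to the worktop. One of the four, drawn at random, is caught 6 mm above its rim: pressed 25 to 32 mm out from its centre with 6 to 10 N, on any side, that side sinks 3 to 6 mm; it may stay tilted.
- lid_c_top (a point): centre of the top face (z axis up, square to it) of one of four identical aluminium slip-over lids: round, flat, 93 mm across, side wall 24 mm deep, over a white tin 84 mm across fixed to the worktop. The loose one, pressed in the middle with 10 to 20 N, sinks about 6 mm onto its rim, level and firm, and stays down.
- lid_d_top (a point): centre of the top face (z axis up, square to it) of one of four identical aluminium slip-over lids: round, flat, 93 mm across, side wall 24 mm deep, over a white tin 84 mm across fixed to the worktop. The tins are not all equally tall, so heights and looks do not tell which lid is loose; once home it stands 6 mm lower than the others.
- half_1: half persimmon, cut face up, 74 mm across, 33 mm high; origin at the centre of its underside; to be left alone
- persimmon: whole persimmon, 74 mm across, 57 mm high; origin at the centre of its underside; to be left alone
- shaker: white ceramic salt shaker, 38 mm across, 70 mm high; origin at the centre of its underside; to be left alone
- mill: wooden pepper mill, 40 mm across, 90 mm high; origin at the centre of its underside; to be left alone
- egg_cup: blue ceramic egg cup, 44 mm across, 58 mm high; origin at the centre of its underside; to be left alone
- spoon: spoon lying on the worktop, 190 mm long, 20 mm high; origin at the middle of its length, underside (handle to its -x); to be left alone
Mind the look-alikes: they are no part of the job. Leave any pink or turquoise look-alike of the part that bears lid_b_top alone.

How it is judged:
On the way, in this order (a step that is already met when the one before it is completed fails the run):
1. the loose lid has been rocked: it tips by more than 0.04 rad under an edge press (angle between any of lid_a_top, lid_b_top, lid_c_top, lid_d_top's own z axis and vertical above 0.04 rad), for 0.05 s.
2. the loose lid is home: level within 0.03 rad and more than 5 mm from where it started (((distance of lid_a_top from where it was at the start of the episode above 0.005 m and angle between lid_a_top's own z axis and vertical below 0.03 rad) or (distance of lid_b_top from where it was at the start of the episode above 0.005 m and angle between lid_b_top's own z axis and vertical below 0.03 rad) or (distance of lid_c_top from where it was at the start of the episode above 0.005 m and angle between lid_c_top's own z axis and vertical below 0.03 rad) or (distance of lid_d_top from where it was at the start of the episode above 0.005 m and angle between lid_d_top's own z axis and vertical below 0.03 rad))), for 0.2 s.
At the end, for the whole second after the job is handed in: the lid that rocked has gone down onto its rim (its top centre 5 to 10 mm from where it started; fully home is 6 mm lower), and all four lids lie on their tins, level within 0.03 rad ((distance of lid_a_top from where it was at the start of the episode between 0.005 and 0.01 m or distance of lid_b_top from where it was at the start of the episode between 0.005 and 0.01 m or distance of lid_c_top from where it was at the start of the episode between 0.005 and 0.01 m or distance of lid_d_top from where it was at the start of the episode between 0.005 and 0.01 m) and angle between each of lid_a_top, lid_b_top, lid_c_top, lid_d_top's own z axis and vertical below 0.03 rad and distance of each of lid_a_top, lid_b_top, lid_c_top, lid_d_top from where it was at the start of the episode below 0.01 m); the robot touches nothing.
It fails at once if a lid is lifted, carried or pulled off its tin (its top centre more than 12 mm from its start) (distance of any of lid_a_top, lid_b_top, lid_c_top, lid_d_top from where it was at the start of the episode above 0.012 m).
It fails at once if one of the things standing around is moved by more than 20 mm or knocked over (distance of any of half_1, persimmon, shaker, mill, egg_cup, spoon from where it was at the start of the episode above 0.02 m or angle between any of half_1, persimmon, shaker, mill, egg_cup's own z axis and vertical above 0.5 rad).
It also fails if it takes over 58 s, if anything falls off the work surface, if the arm or the gripper's body presses on something with over 40 N, if the wrist force passes 120 N, or if a joint passes its speed limit or range.

## Working session

There is one attempt and no reset: what is moved stays moved. The work goes in short steps, Python scripts to look and compute and a tool call to move; the robot and the scene stay as the last step left them, time stands still between calls to the robot, and variables do not carry over. Pictures are saved under pics/ and viewed, at most 10 in all, crops included, and the job is handed in when it is done.

Besides the shell and the picture viewer there is one more tool, called after "Emit:" by a JSON object that holds its "method" and its "body", one argument or row to a line. arm_command: Moves the arm, as the interface text tells. Its arguments: {"type":"object","properties":{"plan":{"type":"string"},"force":{"type":"number"}},"required":["plan"]}

```bash
mkdir -p pics; cat > h.py <<'E'
import numpy as np, cv2
from station import robot
def pos(p,uv,r=3):
    u,v=int(round(uv[0])),int(round(uv[1])); d=p["depth"][max(v-r,0):v+r+1,max(u-r,0):u+r+1]; d=d[d>0]
    z=np.median(d) if d.size else np.nan
    K=p["camera_matrix"]; c=np.array([(uv[0]-K[0,2])*z/K[0,0],(uv[1]-K[1,2])*z/K[1,1],z,1])
    return (p["world_from_camera"]@c)[:3]
E
python3 - <<'E'
from h import *
for n in("top","side"):
    p=robot.read_camera(n); cv2.imwrite(f"pics/{n}0.png",p["pixels"])
    for t in("lid_a_top","half_1","persimmon","shaker","mill","egg_cup","spoon"):
        for d in robot.tip_of(t,p)[:7] if t=="lid_a_top" else robot.boxes_of(t,p)[:2]:
            if d["conf"]>.2: print(n,t,round(d["conf"],2),np.round(d["uv"]),np.round(pos(p,d["uv"]),3))
s=robot.read_state(); print(s["t"],s["tcp_pos"],s["eef_rot"],s["wrist_force"])
E
```

```text
top lid_a_top 0.71 [244. 218.] [0.512 0.111 0.115]
top half_1 0.93 [367. 162.] [ 0.683 -0.22   0.031]
top persimmon 0.74 [214. 157.] [0.692 0.208 0.051]
top shaker 0.77 [210. 222.] [0.508 0.21  0.069]
top shaker 0.6 [407. 216.] [ 0.519 -0.307  0.115]
top mill 0.46 [288. 243.] [ 0.451 -0.001  0.073]
top egg_cup 0.65 [363. 222.] [ 0.508 -0.2    0.058]
side lid_a_top 0.74 [330. 242.] [0.513 0.106 0.119]
side half_1 0.85 [290. 179.] [ 0.692 -0.228  0.034]
side persimmon 0.74 [252. 292.] [0.683 0.235 0.047]
side shaker 0.63 [325. 284.] [0.51  0.198 0.068]
side mill 0.79 [351. 234.] [0.469 0.017 0.064]
side mill 0.25 [345. 188.] [ 0.513 -0.188  0.054]
side egg_cup 0.58 [345. 188.] [ 0.513 -0.189  0.055]
side spoon 0.74 [324. 287.] [0.509 0.21  0.071]
side spoon 0.58 [270. 235.] [0.697 0.004 0.011]
0.8 [ 0.17831622 -0.57285791  0.23663361] [ 9.88636210e-01  1.50327785e-01 -5.50195451e-06 -4.71745115e-05] [-1.02310865  0.04150184 -0.23809282]
```

View pics/top0.png

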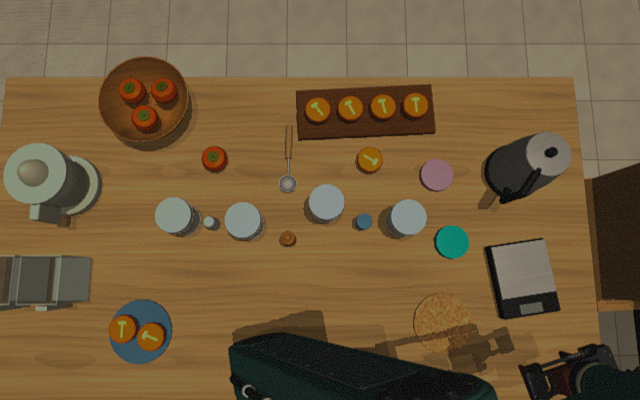

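View pics/side0.png

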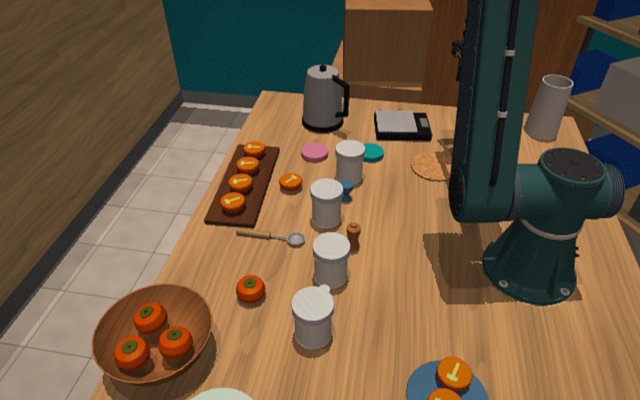

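The top picture shows four aluminium lids at about (175,216), (243,220), (326,203) and (408,218). The look-alikes are a pink disc at (437,175) and a turquoise one at (452,241), both flat on the worktop. I choose the four grey lids, which stand about 116 mm high.

```bash
python3 - <<'E'
from h import *
p=robot.read_camera("top"); K=p["camera_matrix"]; T=p["world_from_camera"]
v,u=np.mgrid[:400,:640]; z=p["depth"]
X=np.stack([(u-K[0,2])*z/K[0,0],(v-K[1,2])*z/K[1,1],z],-1)@T[:3,:3].T+T[:3,3]
for c in((175,216),(243,220),(326,203),(408,218),(437,175),(452,241)):
    m=(np.hypot(u-c[0],v-c[1])<28)&(z>0); P=X[m]; h=np.median(X[c[1]-4:c[1]+5,c[0]-4:c[0]+5,2])
    P=P[abs(P[:,2]-h)<.008]; (a,b),r=cv2.minEnclosingCircle(P[:,:2].astype(np.float32)); print(c,"z",round(h,4),"mean",P[:,:2].mean(0).round(4),"circ",round(a,4),round(b,4),round(r,4))
cv2.imwrite("pics/crop.png",cv2.resize(p["pixels"][150:260,140:470],None,fx=2.4,fy=2.4))
print(robot.read_state()["t"])
E
```

```text
(175, 216) z 0.116 mean [0.5242 0.294 ] circ 0.5238 0.2954 0.0474
(243, 220) z 0.1156 mean [0.5107 0.1151] circ 0.5118 0.1161 0.047
(326, 203) z 0.1155 mean [ 0.5576 -0.1005] circ 0.5584 -0.1009 0.0464
(408, 218) z 0.1149 mean [ 0.5171 -0.3115] circ 0.5178 -0.3126 0.047
(437, 175) z 0.0187 mean [ 0.6501 -0.4172] circ 0.6508 -0.4179 0.0472
(452, 241) z 0.0188 mean [ 0.46   -0.4507] circ 0.4602 -0.4519 0.0476
0.85
```

View pics/crop.png

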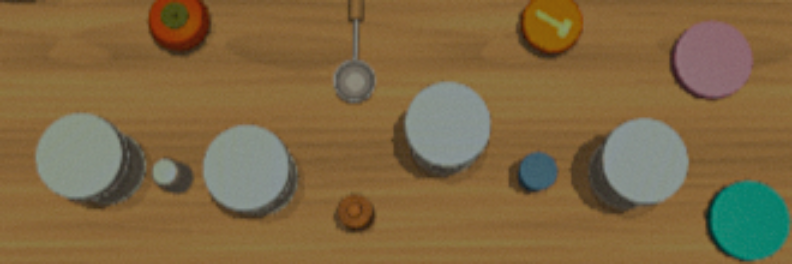

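The crop confirms it: four bare aluminium lids on white tins, with the pink and turquoise discs lying on the worktop. I'll shut the fingers, square the tool with the world axes and go over the -x edge of the right-hand lid.

Emit:
{"method": "arm_command", "body": {
  "plan": "1 0 0 0 0.15; 1 0 0 0 0.15; 1 0.0347 -0.029 0 0; 1 0.0347 -0.029 0 0; 1 0.0347 -0.029 0 0; 1 0.0347 -0.029 0 0; 1 0.0347 -0.029 0 0; 1 0.0347 -0.029 0 0; 1 0.0347 -0.029 0 0; 1 0.0347 -0.029 0 0; 1 0.0347 -0.029 0 0; 1 0 0 0.03 0; 1 0 0 0.03 0; 1 0 0 0.02 0; 1 0 0 0 0; 1 0 0 0 0",
  "force": 10
}}

```text
t: 2.45
tcp_pos: [0.4902, -0.3114, 0.1569]
eef_rot: [1.0, 0.001, -0.0, -0.0]
wrist_force: [0.0, 0.5, 0.4]
width: 0.0002
finger_force: 0.0
```

Emit:
{"method": "arm_command", "body": {
  "plan": "1 0 0 0.012 0; 1 0 0 0.01 0; 1 0 0 0.003 0; 1 0 0 0.002 0; 1 0 0 0.001 0; 1 0 0 0 0; 1 0 0 0 0"
}}

```text
t: 3.15
tcp_pos: [0.4897, -0.3111, 0.1303]
eef_rot: [1.0, 0.001, -0.0, -0.0]
wrist_force: [-3.9, 3.5, 14.3]
width: 0.0006
finger_force: 7.0
```

The first lid is firm (14 N with no sinking). Next lid.

Emit:
{"method": "arm_command", "body": {
  "plan": "1 0 0 -0.02 0; 1 0 0 -0.01 0; 1 0.008 -0.0422 0 0; 1 0.008 -0.0422 0 0; 1 0.008 -0.0422 0 0; 1 0.008 -0.0422 0 0; 1 0.008 -0.0422 0 0; 1 0 0 0 0; 1 0 0 0.015 0; 1 0 0 0.01 0; 1 0 0 0.003 0; 1 0 0 0.002 0; 1 0 0 0 0; 1 0 0 0 0"
}}

```text
t: 4.55
tcp_pos: [0.5302, -0.1008, 0.1289]
eef_rot: [1.0, 0.001, 0.0, 0.0]
wrist_force: [1.5, -0.3, -0.6]
width: 0.0005
finger_force: 0.0
```

Emit:
{"method": "arm_command", "body": {
  "plan": "1 0 0 0.001 0; 1 0 0 0 0; 1 0 0 0 0"
}}

```text
t: 4.85
tcp_pos: [0.5304, -0.1007, 0.1281]
eef_rot: [1.0, 0.001, 0.001, 0.0]
wrist_force: [0.8, -1.8, 2.0]
width: 0.0001
finger_force: 1.3
```

Emit:
{"method": "arm_command", "body": {
  "plan": "1 0 0 0.001 0; 1 0 0 0 0; 1 0 0 0 0"
}}

```text
t: 5.15
tcp_pos: [0.5302, -0.1005, 0.1269]
eef_rot: [1.0, 0.001, 0.0, 0.0]
wrist_force: [-0.2, -2.5, 4.6]
width: 0.0005
finger_force: 1.8
```

Emit:
{"method": "arm_command", "body": {
  "plan": "1 0 0 0.001 0; 1 0 0 0 0; 1 0 0 0 0"
}}

```text
t: 5.45
tcp_pos: [0.5302, -0.1006, 0.126]
eef_rot: [1.0, 0.001, 0.0, 0.0]
wrist_force: [0.3, -2.8, 7.0]
width: 0.0006
finger_force: 3.1
```

This lid gives under the finger: it has sunk 2–3 mm at 7 N. I'll press a little further to tip it clearly.

Emit:
{"method": "arm_command", "body": {
  "plan": "1 0 0 0.001 0; 1 0 0 0 0; 1 0 0 0 0; 1 0 0 0.0005 0; 1 0 0 0 0; 1 0 0 0 0"
}}

```text
t: 6.05
tcp_pos: [0.5305, -0.1007, 0.125]
eef_rot: [1.0, 0.001, 0.001, 0.0]
wrist_force: [-1.4, -2.4, 9.3]
width: 0.0004
finger_force: 4.7
```

```bash
cat > tilt.py <<'E'
from h import *
import sys
c=np.array([.558,-.1007])
for n in("side","top"):
    p=robot.read_camera(n); K=p["camera_matrix"]; T=p["world_from_camera"]
    v,u=np.mgrid[:400,:640]; z=p["depth"]
    X=(np.stack([(u-K[0,2])*z/K[0,0],(v-K[1,2])*z/K[1,1],z],-1)@T[:3,:3].T+T[:3,3])[z>0]
    d=X[:,:2]-c; P=X[(np.hypot(*d.T)<.042)&(abs(X[:,2]-.112)<.010)]
    A=np.c_[P[:,:2]-c,np.ones(len(P))]; k=np.ones(len(P),bool)
    for _ in range(5):
        w=np.linalg.lstsq(A[k],P[k,2],rcond=None)[0]; k=abs(A@w-P[:,2])<.002
    print(n,len(P),k.sum(),w.round(4))
    cv2.imwrite(f"pics/{sys.argv[1]}_{n}.png",p["pixels"])
E
python3 tilt.py rock
```

```text
side 359 251 [ 0.0317 -0.0054  0.1135]
top 0 0 [0. 0. 0.]
```

Emit:
{"method": "arm_command", "body": {
  "plan": "1 0 0 0.001 0; 1 0 0 0 0; 1 0 0 0 0; 1 0 0 0 0"
}}

```text
t: 6.55
tcp_pos: [0.5307, -0.1007, 0.1243]
eef_rot: [1.0, 0.001, 0.001, 0.0]
wrist_force: [-1.4, -1.2, 12.1]
width: 0.0006
finger_force: 6.0
```

```bash
python3 - <<'E'
from h import *
p=robot.read_camera("side"); K=p["camera_matrix"]; T=p["world_from_camera"]
cv2.imwrite("pics/rock2.png",cv2.resize(p["pixels"][140:300,260:460],None,fx=3.5,fy=3.5,interpolation=cv2.INTER_CUBIC))
v,u=np.mgrid[:400,:640]; z=p["depth"]
X=(np.stack([(u-K[0,2])*z/K[0,0],(v-K[1,2])*z/K[1,1],z],-1)@T[:3,:3].T+T[:3,3])[z>0]
c=np.array([.558,-.1007]); d=X-[*c,0]; m=(np.hypot(d[:,0],d[:,1])<.044)&(abs(d[:,2]-.115)<.012)
d=d[m]
for a in np.arange(-.045,.045,.01):
    q=d[(d[:,0]>=a)&(d[:,0]<a+.01)]; print(round(a+.005,3),len(q),np.median(q[:,2]).round(4) if len(q) else "")
E
```

```text
-0.04 26 0.1128
-0.03 35 0.1116
-0.02 42 0.1126
-0.01 56 0.1119
0.0 58 0.111
0.01 56 0.1115
0.02 55 0.1118
0.03 58 0.1121
0.04 26 0.1115
```

View pics/rock2.png

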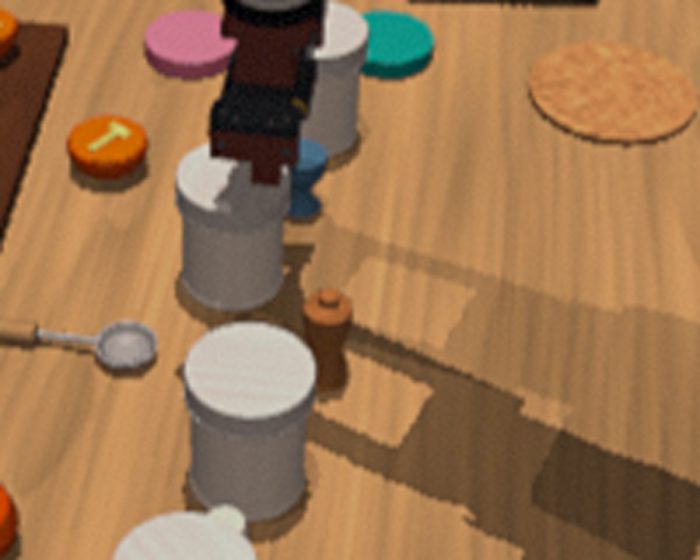

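```bash
cat > fit.py <<'E'
from h import *
L=[(.5178,-.312),(.558,-.1007),(.5112,.1155),(.524,.2945)]
def run(n,N=6):
    Z=[]
    for _ in range(N):
        p=robot.read_camera(n); z=p["depth"].copy(); z[z==0]=np.nan; Z.append(z)
    z=np.nanmean(Z,0); K=p["camera_matrix"]; T=p["world_from_camera"]
    v,u=np.mgrid[:400,:640]
    X=(np.stack([(u-K[0,2])*z/K[0,0],(v-K[1,2])*z/K[1,1],z],-1)@T[:3,:3].T+T[:3,3]).reshape(-1,3)
    X=X[np.isfinite(X[:,2])]
    for c in L:
        d=X-[*c,0]; d=d[(np.hypot(d[:,0],d[:,1])<.038)&(abs(d[:,2]-.114)<.012)]
        if len(d)<60: print(n,c,"hidden",len(d)); continue
        A=np.c_[d[:,:2],np.ones(len(d))]; k=np.ones(len(d),bool)
        for t in(.006,.004,.003,.002,.002):
            w=np.linalg.lstsq(A[k],d[k,2],rcond=None)[0]; k=abs(A@w-d[:,2])<t
        print(n,c,len(d),k.sum(),"slope",w[:2].round(3),"z",w[2].round(4))
if __name__=="__main__":
    import sys
    for n in sys.argv[1:]: run(n)
    print(robot.read_state()["t"])
E
python3 fit.py side
```

```text
side (0.5178, -0.312) 96 96 slope [-0.007 -0.007] z 0.1177
side (0.558, -0.1007) 291 268 slope [ 0.003 -0.002] z 0.1119
side (0.5112, 0.1155) 542 539 slope [ 0.001 -0.001] z 0.1176
side (0.524, 0.2945) 778 775 slope [-0.     0.001] z 0.1174
6.9
```

The fit shows this lid now level and about 5.7 mm lower than the others. The edge press tipped it (0.03 rad when I measured part-way), and then it seated. I'll back off and check whether it stays.

Emit:
{"method": "arm_command", "body": {
  "plan": "1 0 0 -0.005 0; 1 0 0 -0.015 0; 1 0 0 -0.03 0; 1 0 0 -0.03 0; 1 0 0 0 0; 1 0 0 0 0"
}}

```text
t: 7.5
tcp_pos: [0.5296, -0.0998, 0.2031]
eef_rot: [1.0, 0.001, 0.0, -0.0]
wrist_force: [-1.2, 1.1, -0.6]
width: 0.0002
finger_force: 0.0
```

```bash
python3 fit.py side
```

```text
side (0.5178, -0.312) 136 135 slope [-0.015 -0.004] z 0.1176
side (0.558, -0.1007) 365 363 slope [0.006 0.   ] z 0.1118
side (0.5112, 0.1155) 542 541 slope [-0.    -0.001] z 0.1175
side (0.524, 0.2945) 779 778 slope [-0.     0.001] z 0.1174
7.8
```

It is home and stays down. I'll check the opposite edge gently for any remaining rock, then press the middle.

Emit:
{"method": "arm_command", "body": {
  "plan": "1 0.028 0 0 0; 1 0.028 0 0.02 0; 1 0 0 0.035 0; 1 0 0 0.015 0; 1 0 0 0.006 0; 1 0 0 0.003 0; 1 0 0 0.001 0; 1 0 0 0 0; 1 0 0 0 0"
}}

```text
t: 8.7
tcp_pos: [0.5848, -0.0998, 0.1244]
eef_rot: [1.0, 0.001, -0.001, -0.0]
wrist_force: [-4.4, 1.3, 6.2]
width: 0.0007
finger_force: 3.8
```

Emit:
{"method": "arm_command", "body": {
  "plan": "1 0 0 0.0005 0; 1 0 0 0 0; 1 0 0 0 0"
}}

```text
t: 9.0
tcp_pos: [0.5848, -0.0998, 0.1243]
eef_rot: [1.0, 0.001, -0.001, -0.0]
wrist_force: [-5.7, 1.2, 10.7]
width: 0.0006
finger_force: 5.7
```

```bash
python3 fit.py side
```

```text
side (0.5178, -0.312) 267 263 slope [-0.002 -0.003] z 0.1178
side (0.558, -0.1007) 334 303 slope [0.003 0.001] z 0.1117
side (0.5112, 0.1155) 544 541 slope [ 0.001 -0.003] z 0.1176
side (0.524, 0.2945) 782 781 slope [ 0.002 -0.001] z 0.1174
9.3
```

The opposite edge is firm at 10 N. Now a middle press.

Emit:
{"method": "arm_command", "body": {
  "plan": "1 0 0 -0.01 0; 1 0 0 -0.01 0; 1 -0.028 0 0 0; 1 0 0 0 0; 1 0 0 0.012 0; 1 0 0 0.006 0; 1 0 0 0.002 0; 1 0 0 0 0; 1 0 0 0.0005 0; 1 0 0 0 0; 1 0 0 0 0; 1 0 0 0 0"
}}

```text
t: 10.5
tcp_pos: [0.5588, -0.1003, 0.1242]
eef_rot: [1.0, 0.001, 0.001, 0.0]
wrist_force: [-6.8, 2.1, 24.5]
width: 0.0004
finger_force: 12.6
```

Emit:
{"method": "arm_command", "body": {
  "plan": "1 0 0 -0.005 0; 1 0 0 -0.015 0; 1 0 0 -0.03 0; 1 0 0 -0.04 0; 1 0 0 -0.04 0; 1 0 0 0 0; 1 0 0 0 0; 1 0 0 0 0"
}}

```text
t: 11.3
tcp_pos: [0.5572, -0.0999, 0.2504]
eef_rot: [1.0, 0.001, -0.001, -0.0]
wrist_force: [-0.0, 0.1, -0.9]
width: 0.0005
finger_force: 0.0
```

```bash
python3 fit.py side && python3 -c "
from station import robot
s=robot.read_state();print(s['tcp_pos'],s['wrist_force'])
print(robot.job_done())"
```

```text
side (0.5178, -0.312) 267 265 slope [0.005 0.004] z 0.1178
side (0.558, -0.1007) 364 362 slope [-0.001  0.001] z 0.1117
side (0.5112, 0.1155) 546 546 slope [ 0.    -0.002] z 0.1175
side (0.524, 0.2945) 780 780 slope [0.003 0.   ] z 0.1174
11.6
[ 0.55739164 -0.10004306  0.25122785] [-0.36757    -0.15260731  0.37322504]
the job is handed in; nothing more can be done
None
```

The loose lid, the one at about (0.558, -0.100), is now home: level, about 6 mm lower, firm under a middle press, hand clear and job handed in; the one tilt I measured during the rock was 0.032 rad, so I can't confirm it passed the required 0.04 rad before the edge press itself seated the lid.

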